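# Trace the inlay curve and seat its studs

## Task

The glue under the five coloured studs on the round wooden plaque is about to set: run your fingertip along the carved curve from the yellow stud through orange, red and green to the blue one, gently pressing each in turn flush with the wood. Once the yellow one is down, stay over the plaque with the fingertip no more than about 5 cm above the wood until the blue one is down too, then lift clear. Grasp nothing, and leave the pots, bottle, jar, carving tool and the little cup on the plaque where they stand.

Things in the scene. Friction and masses are not known exactly. Their poses are not given: they have to be found in the camera images.
- cradle: The work piece: round light-wood plaque, 230 mm across, 16 mm thick, on a black base 190 mm across fixed to a 3 mm craft mat. Origin: centre of the base's underside. The plaque's flat face is 30 mm above it (33 mm above the table). It cannot turn or be lifted; springs let it sink 1 mm per 3 N pressed, 8 mm at most, and it rises again. May be turned any way about z (up).
- plaque_centre (a point): Centre of the plaque's flat upper face, unloaded; axes as cradle. Five domed studs sit along a dark carved half circle of radius 75 mm about it, 45 degrees apart, counterclockwise from above; (x, y) in mm in this frame: yellow (0, -75), orange (53, -53), red (75, 0), green (53, 53), blue (0, 75).
- stud_yellow_top (a point): Crown of the yellow stud, number 1 along the carved curve: a smooth dome 30 mm across at its foot, standing up to 4 mm proud of the plaque's face, in the middle of a flat painted spot of a darker shade of its colour, 35 mm across, which remains in view when the stud is flush; neighbouring studs are 57 mm apart centre to centre. The point goes down with the stud.
- stud_yellow (a joint): How far the yellow stud has been pushed down into its seat, in m: 0 = 4 mm proud, 0.004 = crown level with the plaque's face. Starts between 0 and 0.0008. It moves straight down only, against a steady friction of 2 N, and stays where it is left; it does not spring back.
- stud_orange_top (a point): Crown of the orange stud, number 2 along the carved curve: a smooth dome 30 mm across at its foot, standing up to 4 mm proud of the plaque's face, in the middle of a flat painted spot of a darker shade of its colour, 35 mm across, which remains in view when the stud is flush; neighbouring studs are 57 mm apart centre to centre. The point goes down with the stud.
- stud_orange (a joint): How far the orange stud has been pushed down into its seat, in m: 0 = 4 mm proud, 0.004 = crown level with the plaque's face. Starts between 0 and 0.0008. It moves straight down only, against a steady friction of 2 N, and stays where it is left; it does not spring back.
- stud_red_top (a point): Crown of the red stud, number 3 along the carved curve: a smooth dome 30 mm across at its foot, standing up to 4 mm proud of the plaque's face, in the middle of a flat painted spot of a darker shade of its colour, 35 mm across, which remains in view when the stud is flush; neighbouring studs are 57 mm apart centre to centre. The point goes down with the stud.
- stud_red (a joint): How far the red stud has been pushed down into its seat, in m: 0 = 4 mm proud, 0.004 = crown level with the plaque's face. Starts between 0 and 0.0008. It moves straight down only, against a steady friction of 2 N, and stays where it is left; it does not spring back.
- stud_green_top (a point): Crown of the green stud, number 4 along the carved curve: a smooth dome 30 mm across at its foot, standing up to 4 mm proud of the plaque's face, in the middle of a flat painted spot of a darker shade of its colour, 35 mm across, which remains in view when the stud is flush; neighbouring studs are 57 mm apart centre to centre. The point goes down with the stud.
- stud_green (a joint): How far the green stud has been pushed down into its seat, in m: 0 = 4 mm proud, 0.004 = crown level with the plaque's face. Starts between 0 and 0.0008. It moves straight down only, against a steady friction of 2 N, and stays where it is left; it does not spring back.
- stud_blue_top (a point): Crown of the blue stud, number 5 along the carved curve: a smooth dome 30 mm across at its foot, standing up to 4 mm proud of the plaque's face, in the middle of a flat painted spot of a darker shade of its colour, 35 mm across, which remains in view when the stud is flush; neighbouring studs are 57 mm apart centre to centre. The point goes down with the stud.
- stud_blue (a joint): How far the blue stud has been pushed down into its seat, in m: 0 = 4 mm proud, 0.004 = crown level with the plaque's face. Starts between 0 and 0.0008. It moves straight down only, against a steady friction of 2 N, and stays where it is left; it does not spring back.
- pot_yellow: Small yellow lidded paint pot, round, 49 mm across and 36 mm tall, 60 g, loose on the mat. Origin: centre of its underside.
- pot_orange: Small orange lidded paint pot, round, 49 mm across and 36 mm tall, 60 g, loose on the mat. Origin: centre of its underside.
- pot_blue: Small blue lidded paint pot, round, 49 mm across and 36 mm tall, 60 g, loose on the mat. Origin: centre of its underside.
- bottle: White plastic bottle, 38 mm across, 85 mm tall, loose, beside the plaque. Origin: centre of its underside.
- jar: Small clear jar with a white lid, 42 mm across, 45 mm tall, loose, beside the plaque. Origin: centre of its underside.
- thimble: Small white cylinder-shaped paint cup, 26 mm across, 30 mm tall, 20 g, standing loose on the plaque near its centre, inside the curve of studs. Origin: centre of its underside.
- gouge: Carving tool lying on the mat, about 155 mm long, 14 mm thick, wooden handle with a thin steel shank. Origin: on the mat about mid-length; x runs along it to the steel end.

How it is judged:
By the outcome, as a careful person would: the job done as asked, in the order asked, and still so for the second after the job is handed in, with the robot touching nothing.
It also fails if it takes over 51 s, if anything falls off the work surface, if the arm or the gripper's body presses on something with over 40 N, if the wrist force passes 120 N, or if a joint passes its speed limit or range.

## Robot

A 7-joint arm with a two-finger parallel gripper is mounted at the origin on the work surface. World frame = base frame: x ahead of the robot, y to its left, z up, the work surface at z = 0. Lengths are in mm, angles in rad, forces in N, time in s.
With the tool pointing down it reaches from about 400 to 900 mm from the base axis. Payload 5.5 kg.
Tool frame: the origin (TCP) lies at the very end of the fingers, on their centre line; the grasp point (between the pads) lies 19 mm behind it; z points along the fingers, y is the line along which they close (so a half turn about z gives the same grasp; the last joint's range is limited). The gripper opens to 92 mm and grips with 3 to 60 N. Pads are 19 mm wide; open, the fingers measure 130 mm over their backs; the gripper's body (75 mm by 190 mm) begins 47 mm behind the grasp point.
Start: joints at [1.467, 0.501, -0.427, 1.55, 0.221, 1.138, -0.21], TCP at [233.143, -606.749, 203.229] pointing down, gripper open.
Joint ranges: [-2.88, 2.88], [-0.31, 2.03], [-1.54, 1.56], [0.2, 2.42], [-1.41, 4.55], [0.19, 2.02], [-2.57, 2.57]. Speed limits (rad/s): [2.57, 2.57, 3.14, 3.14, 3.14, 3.14, 3.14].

## Interface

Orientations are given as a 3x3 rotation matrix whose columns are the frame's x, y, z axes.
In Python, from workcell import ctrl, viewer gives the robot as it stands.
- The arm moves only by the shell command python3 -m crank 'ROWS' [FORCE]. ROWS is JSON, a list of rows, each a list of 7 numbers: the opening, from 0 (shut) to 1 (fully open), then the shift along the world's x, y, z normalised to -1 to 1, where 1 is 2 cm, then the turn, a rotation vector about the world's x, y, z normalised to -1 to 1, where 1 is 8 degrees. In form: [[jaw, x, y, z, rx, ry, rz], ...]. A call has 1 to 5 rows; each row shifts and turns the commanded pose from where the row before left it; what a row does not reach is not made up. A row lasts 1/8 s, in which the tool goes at most 62.5 mm and 10.7 degrees, less where a joint would pass 70% of its speed; a pose out of reach is approached as far as the arm can. A call with a number of a shift or a turn outside -1 to 1 is refused whole. A call with a gripper value outside its range is refused whole. The fingers move at their own pace and stop on an object; FORCE is the grip in N (left out, the last holds). Time passes only in rows, so rows that do not move let the fingers close. It gives the time, the measured TCP pose, the force, the opening and the grip force at its end, in the units of the state.
- ctrl.sense(): the state, without advancing time (a new reading comes with each control period).
- viewer.snapshot(name): name is "scene" or "top"; returns a dict with "img" (384x512x3 uint8, blue, green, red), "fx", "fy", "cx", "cy" (pixels), "R" (3x3) and "t" (3): a world point X has camera coordinates R X + t. Camera axes: x right, y down, z forward; pixel columns grow to the right and rows downward; lengths in mm; the calibration is good to about 2 mm. A picture is of the moment at which its call begins. There is no depth.
- ctrl.job_done(): hands the job in; it is judged then, once.
The state is a dict: "time": time; "qpos": joint angles; "joint_vel": joint speeds; "effort": joint torques, N m; "position": TCP position; "ee_rot": TCP orientation; "force": force on the tool from outside, world axes, zero at the start; "ft_torque": the same for the moment, N m; "finger_gap": finger opening in mm; "grasp_force": force on a finger pad.
Only numpy, scipy, OpenCV 4.12 (cv2) and the standard library are available. Lean on these libraries where they do the work, as an engineer would, in place of code of your own. Each camera call takes 0.05 s, during which the arm holds its last target. There are 200 camera calls.

## Working session

There is one attempt and no reset: what is moved stays moved. The work goes in short steps, Python scripts to look and compute and a shell command to move; the robot and the scene stay as the last step left them, time stands still between calls to the robot, and variables do not carry over. Pictures are saved under pics/ and viewed, at most 10 in all, crops included, and the job is handed in when it is done.

```bash
mkdir -p pics
python3 - <<'E'
from workcell import ctrl, viewer
import cv2,pickle
d={}
for n in("scene","top"):
    s=viewer.snapshot(n); d[n]=s; cv2.imwrite(f"pics/{n}0.png",s["img"]); print(n,s["fx"],s["cx"],s["cy"],s["R"],s["t"])
pickle.dump(d,open("snap0.pkl","wb"))
st=ctrl.sense(); print(st)
E
```

```text
scene 493.5658614922871 259.3570928169196 194.970015927953 [[-0.74379335  0.66809658  0.02045511]
 [ 0.35167394  0.41717721 -0.83802662]
 [-0.56841612 -0.6161251  -0.5452458 ]] [ 412.65090535 -173.50333935 1302.89569356]
top 452.3789142482524 257.007824428094 190.26981156556434 [[-0.01580823 -0.9998672   0.00396096]
 [-0.99158021  0.01516775 -0.12860257]
 [ 0.12852541 -0.00596058 -0.9916883 ]] [ 34.57440878 582.94217103 895.00722558]
{'time': 0.1, 'qpos': array([ 1.4672266 ,  0.50174917, -0.4268249 ,  1.55135005,  0.22080323,
        1.13831046, -0.21031041]), 'joint_vel': array([ 0.00022182, -0.00238652, -0.00028099, -0.00333044, -0.00033707,
        0.00014486,  0.00072705]), 'effort': array([-1.11021128e-02, -5.67883766e+01, -5.83835542e+00, -2.79921538e+01,
       -6.90403813e-02,  2.40420975e-02,  3.70521491e-05]), 'position': array([ 232.82109138, -606.14439066,  202.28482303]), 'ee_rot': array([[ 9.33470727e-01,  3.58653139e-01, -5.73007224e-04],
       [ 3.58653591e-01, -9.33469243e-01,  1.66527154e-03],
       [ 6.23702463e-05, -1.75999334e-03, -9.99998449e-01]]), 'force': array([ 0.4543415 ,  0.47311676, -0.20184992]), 'ft_torque': array([-0.01321309,  0.00898962,  0.03105577]), 'grasp_force': 0.0, 'finger_gap': 92.11924021361575}
```

View pics/scene0.png

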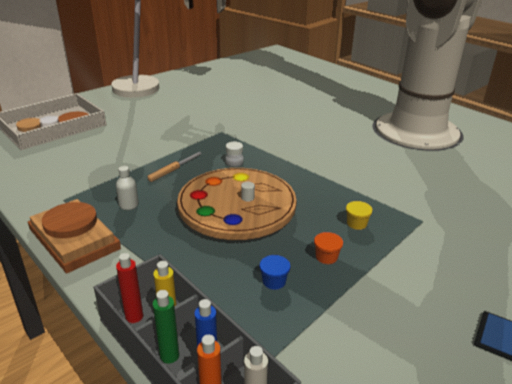

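View pics/top0.png

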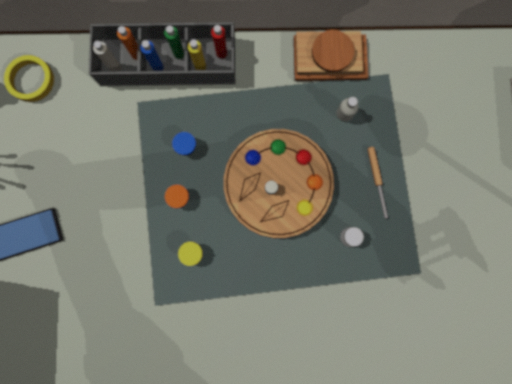

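The scene view shows the plaque with studs: yellow (241,178), orange (214,181), red (199,195), green (206,211), blue (233,219). The top view has yellow (305,208), orange (315,183), red (304,157), green (278,147), blue (253,157). The cup is at (271,187) and the bottle at (350,107), with the jar at (354,237).

```bash
cat > fit.py <<'E'
import cv2,numpy as np
from scipy.optimize import least_squares
NOM=np.array([[0,-75],[53,-53],[75,0],[53,53],[0,75]],float)
SEED={"scene":[(241,178),(214,181),(199,195),(206,211),(233,219)],"top":[(305,208),(315,183),(304,157),(278,147),(253,157)]}
def cents(s,seeds):
    hsv=cv2.cvtColor(s["img"],cv2.COLOR_BGR2HSV).astype(int); out=[]
    for u,v in seeds:
        p=np.median(hsv[v-1:v+2,u-1:u+2].reshape(-1,3),axis=0)
        dh=np.abs(hsv[...,0]-p[0]); dh=np.minimum(dh,180-dh)
        m=((dh<5)&(hsv[...,1]>p[1]-45)).astype(np.uint8)
        m2=np.zeros_like(m); m2[v-11:v+12,u-13:u+14]=m[v-11:v+12,u-13:u+14]
        n,l,st,c=cv2.connectedComponentsWithStats(m2)
        k=l[v,u]; out.append((*c[k],st[k,4]))
    return np.array(out)
def proj(s,X):
    c=X@np.array(s["R"]).T+s["t"]; return np.c_[s["fx"]*c[:,0]/c[:,2]+s["cx"],s["fy"]*c[:,1]/c[:,2]+s["cy"]]
E
python3 - <<'E'
import pickle; from fit import *
d=pickle.load(open("snap0.pkl","rb")); C={n:cents(d[n],SEED[n]) for n in d}
print(C)
P={n:np.c_[np.array(d[n]["R"]),d[n]["t"]] for n in d}
K={n:np.array([[d[n]["fx"],0,d[n]["cx"]],[0,d[n]["fy"],d[n]["cy"]],[0,0,1]]) for n in d}
X=cv2.triangulatePoints(K["scene"]@P["scene"],K["top"]@P["top"],C["scene"][:,:2].T,C["top"][:,:2].T); print((X[:3]/X[3]).T.round(1))
def pts(p):
    c,s=np.cos(p[3]),np.sin(p[3]); return np.c_[NOM@np.array([[c,s],[-s,c]])+p[:2],np.full(5,p[2])]
f=lambda p:np.concatenate([(proj(d[n],pts(p))-C[n][:,:2]).ravel() for n in d])
r=least_squares(f,[550,-50,35,0.5],loss="soft_l1"); print(r.x.round(3),r.fun.reshape(2,5,2).round(2)); print(pts(r.x).round(1))
for ns in (["top"],["scene"]):
    g=lambda p:np.concatenate([(proj(d[n],pts([p[0],p[1],35,p[2]]))-C[n][:,:2]).ravel() for n in ns])
    print(ns,least_squares(g,r.x[[0,1,3]],loss="soft_l1").x.round(3))
E
```

```text
{'scene': array([[240.68852459, 177.09836066,  61.        ],
       [213.23931624, 180.87179487, 117.        ],
       [198.2173913 , 194.42608696, 115.        ],
       [205.25      , 210.625     ,  96.        ],
       [232.50847458, 219.20338983, 118.        ]]), 'top': array([[304.00719424, 207.13669065, 139.        ],
       [314.39047619, 181.56666667, 210.        ],
       [303.23214286, 156.80357143, 168.        ],
       [277.63934426, 146.57377049, 122.        ],
       [252.44186047, 157.10077519, 129.        ]])}
[[546.4 -69.9  31.7]
 [599.4 -93.1  32.6]
 [652.3 -71.6  32.6]
 [675.  -18.5  32.7]
 [653.4  34.7  32.3]]
[599.997 -17.879  32.388  -0.795] [[[-0.81 -0.47]
  [-0.41 -0.  ]
  [-0.53  0.05]
  [-0.56 -0.  ]
  [-0.6  -0.1 ]]

 [[-0.26  0.51]
  [-0.6   0.59]
  [-0.47  0.35]
  [-0.33  0.46]
  [-0.34  0.33]]]
[[546.5 -70.4  32.4]
 [599.3 -92.8  32.4]
 [652.5 -71.4  32.4]
 [674.9 -18.6  32.4]
 [653.5  34.6  32.4]]
['top'] [600.449 -18.552  -0.794]
['scene'] [601.759 -13.679  -0.797]
```

Triangulation puts the studs at Y(546,-71), O(599,-93), R(652,-72), G(675,-19) and B(653,35), with the face at z≈33. I'll move over with the fingers shut.

```bash
python3 -m crank '[[0,0.58,1,0,0,0,0],[0,0.58,1,0,0,0,0],[0,0.58,1,0,0,0,0],[0,0.58,1,0,0,0,0],[0,0.58,1,0,0,0,0]]' && python3 -m crank '[[0,0.58,1,0,0,0,0],[0,0.58,1,0,0,0,0],[0,0.58,1,0,0,0,0],[0,0.58,1,0,0,0,0],[0,0.58,1,0,0,0,0]]' && python3 -m crank '[[0,0.58,1,0,0,0,0],[0,0.58,1,0,0,0,0],[0,0.58,1,0,0,0,0],[0,0.58,1,0,0,0,0],[0,0.58,1,0,0,0,0]]'
```

```text
time: 0.72
position: [292.1, -505.3, 203.4]
ee_rot: [[0.933, 0.359, 0.0], [0.359, -0.933, -0.0], [0.0, 0.0, -1.0]]
force: [0.1, -0.6, -0.0]
finger_gap: 46.3
grasp_force: 0.0
time: 1.35
position: [349.9, -405.4, 203.2]
ee_rot: [[0.933, 0.359, 0.0], [0.359, -0.933, -0.0], [0.0, 0.0, -1.0]]
force: [0.3, -0.6, 0.8]
finger_gap: 0.9
grasp_force: 0.0
time: 1.98
position: [407.7, -305.4, 203.3]
ee_rot: [[0.933, 0.359, 0.0], [0.359, -0.933, -0.0], [0.0, 0.0, -1.0]]
force: [0.4, 0.2, -1.0]
finger_gap: 0.5
grasp_force: 0.0
```

```bash
python3 -m crank '[[0,0.58,1,0,0,0,0],[0,0.58,1,0,0,0,0],[0,0.58,1,0,0,0,0],[0,0.58,1,0,0,0,0],[0,0.58,1,0,0,0,0]]' >/dev/null && python3 -m crank '[[0,0.58,1,0,0,0,0],[0,0.58,1,0,0,0,0],[0,0.58,1,0,0,0,0],[0,0.58,1,0,0,0,0],[0,0.58,1,0,0,0,0]]' && python3 -m crank '[[0,0.22,0.34,-1,0,0,0],[0,0.22,0.34,-1,0,0,0],[0,0.22,0.34,-1,0,0,0],[0,0.22,0.34,-1,0,0,0],[0,0.22,0.34,-1,0,0,0]]'
python3 -m crank '[[0,0,0,-1,0,0,0],[0,0,0,-1,0,0,0],[0,0,0,-0.3,0,0,0],[0,0,0,0,0,0,0],[0,0,0,0,0,0,0]]'
python3 - <<'E'
from workcell import viewer
import cv2,numpy as np
a=viewer.snapshot("scene")["img"]; b=viewer.snapshot("top")["img"]
a=cv2.resize(a[130:260,150:350],(800,520))[:, :800]; b=cv2.resize(b[100:260,200:400],(700,560))
cv2.imwrite("pics/s1.png",a); cv2.imwrite("pics/t1.png",b)
E
```

```text
time: 3.22
position: [523.4, -105.4, 203.3]
ee_rot: [[0.933, 0.359, 0.0], [0.359, -0.933, -0.0], [0.0, 0.0, -1.0]]
force: [-0.7, 0.0, 0.6]
finger_gap: -0.0
grasp_force: 0.0
time: 3.85
position: [545.1, -72.6, 101.5]
ee_rot: [[0.934, 0.358, -0.001], [0.358, -0.934, 0.0], [-0.001, -0.0, -1.0]]
force: [0.1, 1.2, 0.2]
finger_gap: 0.3
grasp_force: 0.0
time: 4.47
position: [545.8, -72.9, 58.0]
ee_rot: [[0.934, 0.358, 0.001], [0.358, -0.934, -0.0], [0.001, 0.001, -1.0]]
force: [-0.1, 0.2, -0.0]
finger_gap: 0.2
grasp_force: 0.0
```

View pics/s1.png

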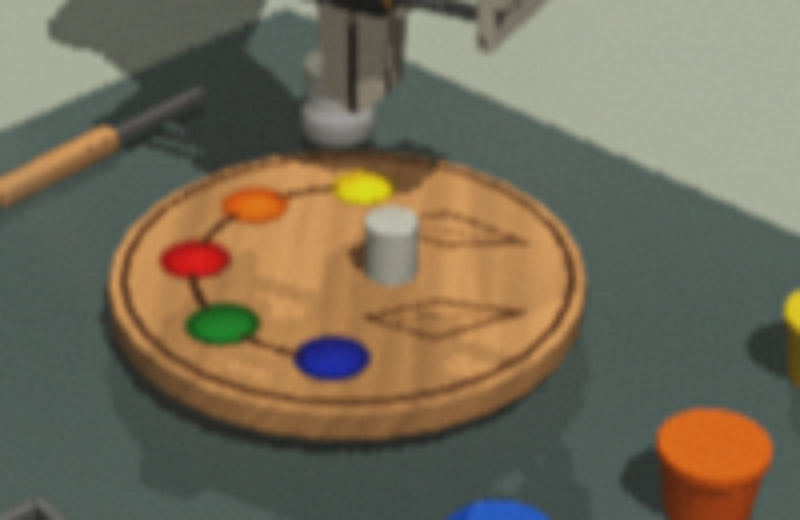

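The fingertip's lower end shows at about crop (352,108), i.e. full (238,157), with the yellow stud at crop (363,190), full (241,177). The gap looks bigger than expected, so I'll check the TCP's projection.

Run:
```python
import pickle; from fit import *
from workcell import ctrl
d=pickle.load(open("snap0.pkl","rb"));p=ctrl.sense()["position"]
for X in (p,[546,-71,58],[546,-71,33]):
    a=proj(d["scene"],np.array([X],float))[0]; b=proj(d["top"],np.array([X],float))[0]
    print(X,"scene",a.round(1),"crop",((a-[150,130])*4).round(),"top",b.round(1),"crop",((b-[200,100])*3.5).round())
```

```text
[545.8296978  -72.92780936  58.04597895] scene [239.3 165.2] crop [357. 141.] top [306.4 206.8] crop [372. 374.]
[546, -71, 58] scene [239.8 165.6] crop [359. 143.] top [305.4 206.7] crop [369. 373.]
[546, -71, 33] scene [239.9 176.2] crop [359. 185.] top [304.1 207.8] crop [364. 377.]
```

View pics/t1.png

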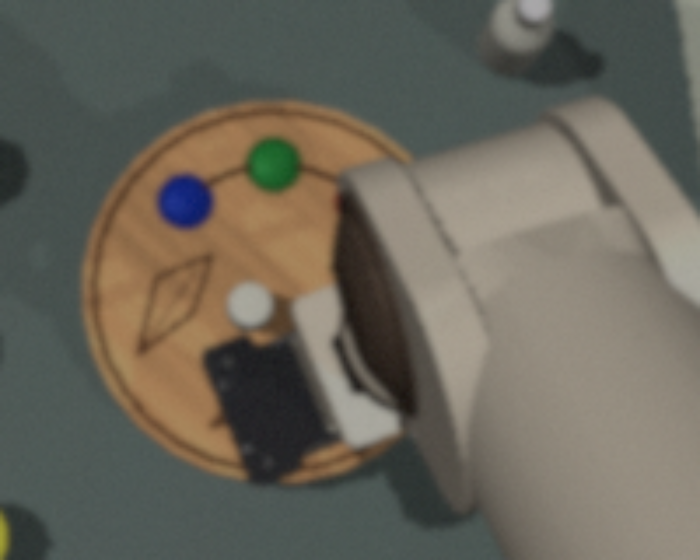

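The top view shows the arm hiding the yellow stud. The gripper body stands near the cup in plan but above it. I'll zoom in on the tip.

Run:
```python
from workcell import viewer
import cv2
a=viewer.snapshot("scene")["img"]
cv2.imwrite("pics/s2.png",cv2.resize(a[100:200,190:290],(600,600),interpolation=cv2.INTER_CUBIC))
```

```text
(no output)
```

View pics/s2.png

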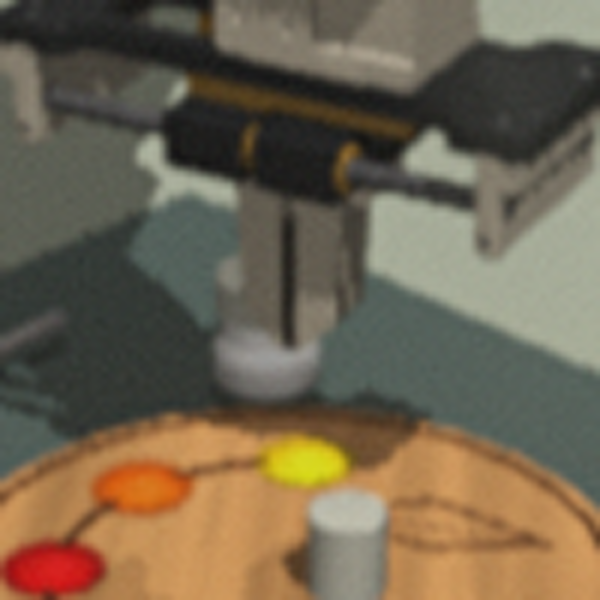

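The finger end is at crop (290,345), full (238,157.5), about 8 px above the TCP's projection (239,165). I'll descend slowly to tell a height offset from a sideways one.

```bash
python3 -m crank '[[0,0,0.05,-0.4,0,0,0],[0,0,0,-0.35,0,0,0],[0,0,0,0,0,0,0],[0,0,0,0,0,0,0]]'
python3 - <<'E'
from workcell import viewer
import cv2
a=viewer.snapshot("scene")["img"]
cv2.imwrite("pics/s3.png",cv2.resize(a[100:200,190:290],(600,600),interpolation=cv2.INTER_CUBIC))
E
```

```text
time: 5.12
position: [545.1, -71.6, 42.0]
ee_rot: [[0.933, 0.359, -0.0], [0.359, -0.933, 0.0], [-0.0, -0.0, -1.0]]
force: [-0.2, -0.1, 0.3]
finger_gap: 0.5
grasp_force: 0.0
```

View pics/s3.png

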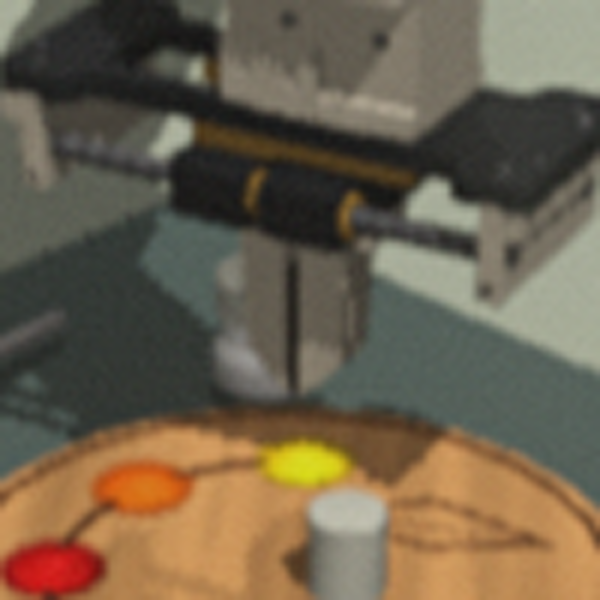

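The tip is now at crop (298,393) and the stud at (306,462). That fits a tip about 15–20 mm higher than reported. I'll continue by feel.

```bash
for i in 1; do python3 -m crank '[[0,0.03,0,-0.1,0,0,0],[0,0,0,-0.1,0,0,0],[0,0,0,-0.1,0,0,0],[0,0,0,0,0,0,0]]'; python3 -m crank '[[0,0,0,-0.1,0,0,0],[0,0,0,-0.05,0,0,0],[0,0,0,0,0,0,0]]';done|grep -E "pos|force:"
```

```text
position: [545.6, -71.8, 36.0]
force: [-0.5, 0.1, 0.2]
grasp_force: 0.0
position: [545.7, -71.7, 33.1]
force: [-0.3, 0.2, 0.7]
grasp_force: 0.0
```

```bash
python3 -m crank '[[0,0,0,-0.1,0,0,0],[0,0,0,0,0,0,0]]'|grep -E "pos|force:"; python3 -m crank '[[0,0,0,-0.1,0,0,0],[0,0,0,0,0,0,0]]'|grep -E "pos|force:";python3 - <<'E'
from workcell import viewer
import cv2
a=viewer.snapshot("scene")["img"]
cv2.imwrite("pics/s4.png",cv2.resize(a[100:200,190:290],(600,600),interpolation=cv2.INTER_CUBIC))
E
```

```text
position: [545.6, -71.7, 31.1]
force: [0.8, 0.2, -0.5]
grasp_force: 0.0
position: [545.6, -71.7, 29.0]
force: [-0.5, 0.2, 0.5]
grasp_force: 0.0
```

View pics/s4.png

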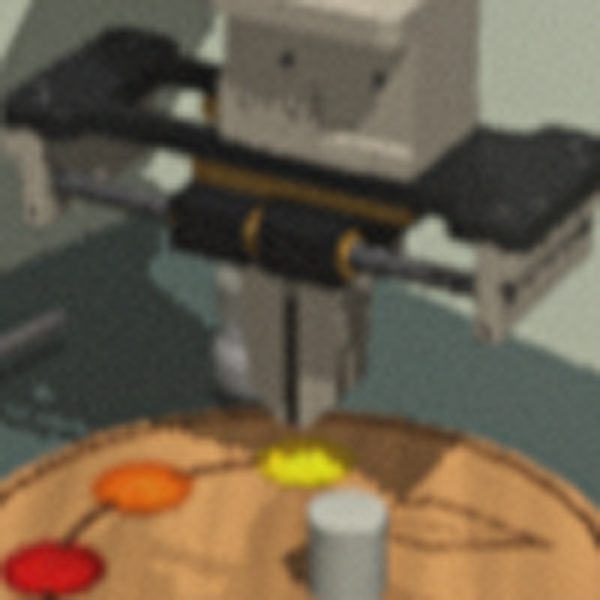

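The tip is now at crop (305,427), still above yellow at (306,462), with no force at TCP 29. So the physical tip sits about 15–20 mm above the reported TCP. I'll feel for contact and compute the bottle's position meanwhile.

```bash
python3 -m crank '[[0,0,0,-0.1,0,0,0],[0,0,0,-0.1,0,0,0],[0,0,0,-0.1,0,0,0],[0,0,0,0,0,0,0]]'|grep -E "pos|force:";python3 -m crank '[[0,0,0,-0.1,0,0,0],[0,0,0,0,0,0,0]]'|grep -E "pos|force:"; python3 -m crank '[[0,0,0,-0.1,0,0,0],[0,0,0,0,0,0,0]]'|grep -E "pos|force:"
python3 - <<'E'
import pickle; from fit import *
d=pickle.load(open("snap0.pkl","rb"))
for n,px,z in (("scene",(124.5,169),86),("top",(352.5,101.5),86),("scene",(127,206),4),("top",(271.5,187),63)):
    s=d[n];R=np.array(s["R"]);r=R.T@[(px[0]-s["cx"])/s["fx"],(px[1]-s["cy"])/s["fy"],1];c=-R.T@s["t"]
    print(n,z,(c+r*(z-c[2])/r[2]).round(0))
E
```

```text
position: [545.5, -71.7, 23.0]
force: [0.5, -0.0, 0.5]
grasp_force: 0.0
position: [545.6, -71.8, 21.1]
force: [-0.3, 0.4, 0.2]
grasp_force: 0.0
position: [545.6, -71.8, 19.1]
force: [-0.1, 0.1, -0.0]
grasp_force: 0.0
scene 86 [ 752. -163.   86.]
top 86 [ 754. -169.   86.]
scene 4 [ 758. -163.    4.]
top 63 [586.  -4.  63.]
```

```bash
for i in 1 2 3; do python3 -m crank '[[0,0,0,-0.05,0,0,0],[0,0,0,0,0,0,0]]'|grep -E "pos|^force:";done
```

```text
position: [545.7, -71.8, 18.2]
force: [0.4, 0.1, -0.2]
position: [545.7, -71.7, 17.1]
force: [-1.1, 0.1, 0.3]
position: [545.7, -71.7, 16.2]
force: [0.1, -0.4, 0.2]
```

```bash
for i in 1 2 3; do python3 -m crank '[[0,0,0,-0.05,0,0,0],[0,0,0,0,0,0,0]]'|grep -E "pos|^force:";done;python3 - <<'E'
from workcell import viewer
import cv2
a=viewer.snapshot("scene")["img"]
cv2.imwrite("pics/s5.png",cv2.resize(a[100:200,190:290],(600,600),interpolation=cv2.INTER_CUBIC))
E
```

```text
position: [545.7, -71.7, 15.1]
force: [0.6, -0.8, -0.3]
position: [545.7, -71.8, 14.1]
force: [0.1, 0.6, 0.5]
position: [545.9, -71.8, 13.2]
force: [-0.8, -0.6, 0.3]
```

View pics/s5.png

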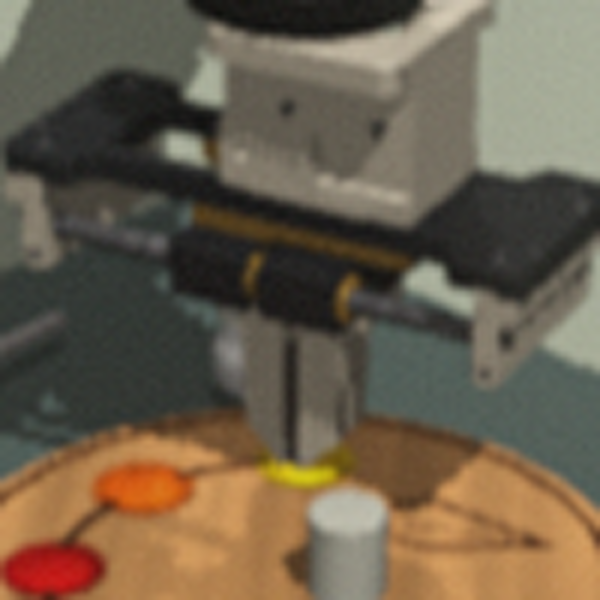

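The fingertip now overlaps the yellow stud, with its near corner at crop (303,467). It's centred and nearly touching, so I'll keep stepping by 1 mm.

```bash
for i in 1 2 3; do python3 -m crank '[[0,0,0,-0.05,0,0,0],[0,0,0,0,0,0,0]]'|grep -E "pos|^force:";done
```

```text
position: [545.9, -71.7, 12.3]
force: [-0.3, -0.0, 2.2]
position: [545.8, -71.7, 11.2]
force: [-0.2, 0.2, 1.3]
position: [545.8, -71.8, 10.2]
force: [-0.2, 0.3, 2.5]
```

```bash
for i in 1 2 3 4; do python3 -m crank '[[0,0,0,-0.04,0,0,0],[0,0,0,0,0,0,0]]'|grep -E "pos|^force:";done
```

```text
position: [545.8, -71.7, 9.4]
force: [0.2, 0.4, 1.0]
position: [545.8, -71.7, 8.8]
force: [0.1, 0.2, 3.5]
position: [545.9, -71.8, 8.0]
force: [-1.3, -0.0, 5.9]
position: [545.9, -71.8, 7.4]
force: [-0.6, 0.3, 8.1]
```

Yellow's force rose at about 3 N/mm (the cradle spring), so the tip is on the wood and yellow is flush. On to orange.

```bash
python3 -m crank '[[0,0,0,0.6,0,0,0],[0,0.88,-0.37,0,0,0,0],[0,0.88,-0.37,0,0,0,0],[0,0.89,-0.37,0,0,0,0],[0,0,0,0,0,0,0]]'|grep -E "pos|^force:"; python3 -m crank '[[0,0,0,-0.25,0,0,0],[0,0,0,-0.1,0,0,0],[0,0,0,-0.08,0,0,0],[0,0,0,0,0,0,0]]'|grep -E "pos|^force:"; python3 -m crank '[[0,0,0,-0.08,0,0,0],[0,0,0,-0.04,0,0,0],[0,0,0,0,0,0,0],[0,0,0,0,0,0,0]]'|grep -E "pos|^force:"; python3 -m crank '[[0,0,0,-0.04,0,0,0],[0,0,0,0,0,0,0],[0,0,0,0,0,0,0]]'|grep -E "pos|^force:"
```

```text
position: [599.6, -94.6, 19.2]
force: [0.4, 0.1, 0.5]
position: [598.1, -93.6, 10.3]
force: [-0.4, 0.5, 1.2]
position: [598.6, -93.8, 8.2]
force: [-2.2, 2.0, 4.7]
position: [598.7, -93.8, 7.6]
force: [-3.1, 0.7, 5.9]
```

```bash
python3 -m crank '[[0,0,0,-0.03,0,0,0],[0,0,0,0,0,0,0]]'|grep -E "pos|^force:"; python3 -m crank '[[0,0,0,0.63,0,0,0],[0,0.88,0.36,0,0,0,0],[0,0.88,0.36,0,0,0,0],[0,0.89,0.36,0,0,0,0],[0,0,0,0,0,0,0]]'|grep -E "pos|^force:"; python3 -m crank '[[0,0,0,0,0,0,0],[0,0,0,-0.25,0,0,0],[0,0,0,-0.1,0,0,0],[0,0,0,-0.08,0,0,0],[0,0,0,0,0,0,0]]'|grep -E "pos|^force:"; python3 -m crank '[[0,0,0,-0.08,0,0,0],[0,0,0,-0.04,0,0,0],[0,0,0,0,0,0,0],[0,0,0,0,0,0,0]]'|grep -E "pos|^force:"; python3 -m crank '[[0,0,0,-0.06,0,0,0],[0,0,0,0,0,0,0],[0,0,0,0,0,0,0]]'|grep -E "pos|^force:"
```

```text
position: [598.7, -93.8, 7.1]
force: [-3.7, 0.9, 7.4]
position: [653.2, -71.4, 19.7]
force: [-1.3, -0.1, 0.6]
position: [651.5, -72.8, 10.5]
force: [-0.2, -1.2, 1.8]
position: [651.9, -72.5, 8.5]
force: [-1.5, -0.9, 4.8]
position: [651.9, -72.5, 7.6]
force: [-2.5, -1.8, 7.0]
```

Red is flush. Next is green, at (+23,+53).

```bash
python3 -m crank '[[0,0,0,0.63,0,0,0],[0,0.38,0.89,0,0,0,0],[0,0.38,0.89,0,0,0,0],[0,0.38,0.89,0,0,0,0],[0,0,0,0,0,0,0]]'|grep -E "pos|^force:"; python3 -m crank '[[0,0,0,0,0,0,0],[0,0,0,-0.25,0,0,0],[0,0,0,-0.1,0,0,0],[0,0,0,-0.08,0,0,0],[0,0,0,0,0,0,0]]'|grep -E "pos|^force:"; python3 -m crank '[[0,0,0,-0.08,0,0,0],[0,0,0,-0.04,0,0,0],[0,0,0,0,0,0,0],[0,0,0,0,0,0,0]]'|grep -E "pos|^force:"; python3 -m crank '[[0,0,0,-0.06,0,0,0],[0,0,0,0,0,0,0],[0,0,0,0,0,0,0]]'|grep -E "pos|^force:"
```

```text
position: [675.0, -14.5, 19.5]
force: [-0.8, 0.5, -0.2]
position: [674.5, -19.7, 11.0]
force: [0.1, -0.6, 1.7]
position: [674.7, -19.2, 8.8]
force: [-0.5, -2.1, 3.2]
position: [674.7, -19.2, 7.9]
force: [-1.5, -2.9, 6.9]
```

Green is flush. Next is blue, at (-22,+54).

```bash
python3 -m crank '[[0,0,0,-0.02,0,0,0],[0,0,0,0,0,0,0],[0,0,0,0.65,0,0,0],[0,-0.36,0.9,0,0,0,0]]'|grep -E "pos|^force:"; python3 -m crank '[[0,-0.36,0.9,0,0,0,0],[0,-0.36,0.9,0,0,0,0],[0,0,0,0,0,0,0],[0,0,0,0,0,0,0]]'|grep -E "pos|^force:"; python3 -m crank '[[0,0,0,-0.25,0,0,0],[0,0,0,-0.1,0,0,0],[0,0,0,-0.08,0,0,0],[0,0,0,0,0,0,0]]'|grep -E "pos|^force:"; python3 -m crank '[[0,0,0,-0.08,0,0,0],[0,0,0,-0.04,0,0,0],[0,0,0,0,0,0,0],[0,0,0,0,0,0,0]]'|grep -E "pos|^force:"; python3 -m crank '[[0,0,0,-0.07,0,0,0],[0,0,0,0,0,0,0],[0,0,0,0,0,0,0]]'|grep -E "pos|^force:"
python3 - <<'E'
from workcell import viewer
import cv2
a=viewer.snapshot("scene")["img"]
cv2.imwrite("pics/s6.png",cv2.resize(a[150:250,165:300],(800,593),interpolation=cv2.INTER_CUBIC))
E
```

```text
position: [668.5, -1.7, 21.0]
force: [0.8, 0.7, -0.2]
position: [653.0, 34.7, 19.9]
force: [0.5, 0.3, -0.4]
position: [653.1, 34.5, 11.4]
force: [0.3, -0.5, 1.8]
position: [653.2, 34.9, 9.2]
force: [0.4, -0.6, 2.5]
position: [653.2, 34.9, 8.0]
force: [-1.0, -1.9, 4.8]
```

View pics/s6.png

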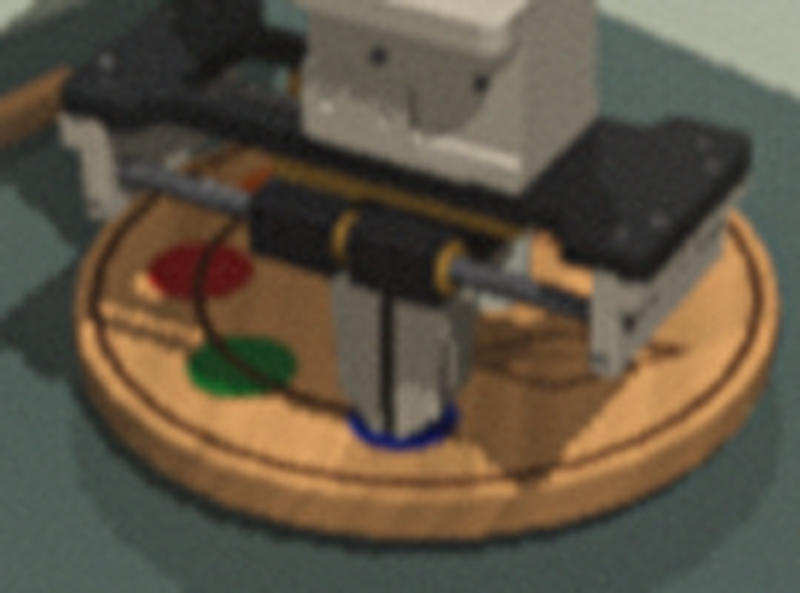

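Red (200,270) and green (243,365) are down to flat dark spots, and the tip is centred on blue at (400,435). I'll press a touch more, then lift clear and inspect.

```bash
python3 -m crank '[[0,0,0,-0.05,0,0,0],[0,0,0,0,0,0,0],[0,0,0,0,0,0,0]]'|grep -E "time|pos|^force:"; python3 -m crank '[[0,0,0,0.5,0,0,0],[0,0,0,1,0,0,0],[0,0,0,1,0,0,0],[0,0,0,1,0,0,0],[0,0,0,1,0,0,0]]' >/dev/null;  python3 -m crank '[[0,0,0,1,0,0,0],[0,0,0,1,0,0,0],[0,0,0,1,0,0,0],[0,0,0,1,0,0,0],[0,0,0,0,0,0,0]]'|grep -E "time|pos|^force:"
python3 - <<'E'
from workcell import viewer
import cv2
a=viewer.snapshot("scene")["img"]
cv2.imwrite("pics/s7.png",cv2.resize(a[140:290,100:300],(800,600),interpolation=cv2.INTER_CUBIC))
E
```

```text
time: 20.2
position: [653.2, 34.9, 7.4]
force: [-1.5, -2.6, 7.6]
time: 21.45
position: [654.3, 35.4, 178.9]
force: [-0.2, -0.5, 0.0]
```

View pics/s7.png

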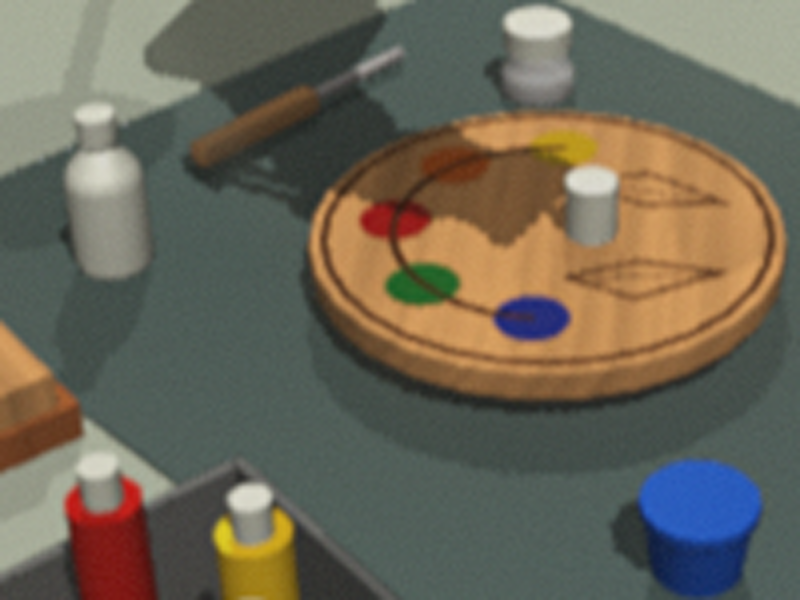

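All five studs are flush, shown as flat dark spots with the carved line over each: yellow (565,148), orange (455,165), red (395,220), green (422,284), blue (532,317). The cup (591,205), bottle, jar and gouge look undisturbed.

```bash
python3 -c "
from workcell import ctrl; print(ctrl.job_done())"
```

```text
the job is handed in; nothing more can be done
None
```

All five studs were pressed flush in order, from yellow to blue, with about 8 N at most; the last picture shows them flat and the cup, bottle, jar, carving tool and blue pot undisturbed (the yellow and orange pots were outside that crop), and the job was handed in at about 21.5 s.

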